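# Show a colour-sample slide over the light pad

### The arm

A 7-joint arm with a two-finger parallel gripper is mounted at the origin on a cart in front of the work surface, level with it; the furniture and walls round the work are solid. World frame = base frame: x ahead of the robot, y to its left, z up, the work surface at z = 0. Lengths are in m, angles in rad, forces in N, time in s.
With the tool pointing down it reaches from about 0.425 to 0.875 m from the base axis. Payload 4.7 kg.
Tool frame: the origin (TCP) lies midway between the tips of the shut fingers; the grasp point (between the pads) lies robot.pinch_z behind it (robot.pinch_z is the distance from the TCP to the grasp point, in m); z points along the fingers, y is the line along which they close (so a half turn about z gives the same grasp; the last joint's range is limited). The gripper opens to 87 mm and grips with 3 to 60 N. Pads are 19 mm wide; open, the fingers measure 117 mm over their backs; the gripper's body (75 mm by 190 mm) begins 51 mm behind the grasp point.
Start: joints at [-1.282, 0.321, -0.07, 1.45, 0.023, 1.371, -0.057], TCP at [0.176, 0.626, 0.188] pointing down, gripper open.
Joint ranges: [-2.86, 2.86], [-0.3, 2.09], [-1.38, 1.24], [0.06, 2.45], [-1.56, 4.7], [0.09, 2.05], [-2.69, 2.69]. Speed limits (rad/s): [2.57, 2.57, 3.14, 3.14, 3.14, 3.14, 3.14].

### API

Orientations are given as a unit quaternion [x, y, z, w].
In Python, from bench import robot gives the robot as it stands.
- The arm moves only by the tool jog_arm, never from a script. Its argument "steps" is a list that holds one entry, the list of rows, each a list of 7 numbers: the shift along the tool's x, y, z as a fraction of full scale, then the turn, a rotation vector about the tool's x, y, z as a fraction of full scale, then the opening, from 0 (shut) to 1 (fully open). In form: [[[tx, ty, tz, rx, ry, rz, hand], ...]]. A call has 1 to 10 rows; each row is the pose to reach, as a shift and turn from the pose commanded when the call began, along the tool's axes at that moment, turning the shorter way round; what a row does not reach only later rows make up. Full scale, the value 1, is 0.6 m for a shift and 2 pi rad for a turn. A row lasts 1/12 s, in which the tool goes at most 41.7 mm and 7.16 degrees, less where a joint would pass 70% of its speed; a pose out of reach is approached as far as the arm can. A call with a number of a shift or a turn outside -1 to 1 is refused whole. A call with a gripper value outside its range is refused whole. The fingers move at their own pace and stop on an object; "squeeze" is the grip in N (left out, the last holds). Time passes only in rows, so rows that repeat a pose let the fingers close. It gives the time, the measured TCP pose, the force, the opening and the grip force at its end, in the units of the state.
- robot.get_state(): the state, without advancing time (a new reading comes with each control period).
- robot.get_image(name): name is "scene" or "side" or "wrist"; returns a dict with "frame" (384x512x3 uint8, blue, green, red), "fovy" (degrees; the focal length in pixels is half the picture's height over the tangent of half this angle, whatever the lens; pixels are square), "cx", "cy" (the principal point, pixels), "position" and "attitude" of the camera in the world. Camera axes: x right, y down, z forward; pixel columns grow to the right and rows downward; lengths in m; the calibration is good to about 2 mm. A picture is of the moment at which its call begins. There is no depth.
- robot.sign_off(): hands the job in; it is judged then, once.
The state is a dict: "clock": time; "joints": joint angles; "joint_vel": joint speeds; "joint_torque": joint torques, N m; "eef_pos": TCP position; "eef_rot": TCP orientation; "contact_force": force on the tool from outside, world axes, zero at the start; "ft_torque": the same for the moment, N m; "finger_gap": finger opening in m; "gripper_force": force on a finger pad.
Only numpy, scipy, OpenCV 4.12 (cv2) and the standard library are available. Lean on these libraries where they do the work, as an engineer would, in place of code of your own. Each camera call takes 0.05 s, during which the arm holds its last target. There are 200 camera calls.

### The job

Find the frosted end of the blue sample slide by its notched corner, grip the slide by that frosted end and lift it out of the rack. Present its blue window centred roughly 12 cm above the light pad with the label side up: the slide tipped over at least halfway (45 degrees) towards lying flat, label facing up. Leave the other slides, the jar and the spool alone, and finish while still holding the slide steady there.

Things in the scene. Friction and masses are not known exactly. Their poses are not given: they have to be found in the camera images.
- slide_blue: clear acrylic slide with blue film, 120 long, 56 wide, 8 thick (mm), standing on a long edge. Origin: middle of the lower edge; x along its length to the frosted end, +y out of the label face, z up to the notched edge. White frosted end x 24..60; its upper outer corner (x 51..60, z 46..56) is notched away. Blue label 26x18 low on the frosted end, +y face only. 40 to 80 g. The one to present.
- slide_blue_window (a point): centre of the blue film window of the blue slide, at (-20, 0, 28) mm in the slide's frame; the film spans x -42..2 mm. On every slide, seen with the label towards you and the notched edge up, the notch is the upper left corner, so it tells both the frosted end and the label face.
- slide_red: clear acrylic slide with red film, 120 long, 56 wide, 8 thick (mm), standing on a long edge. Origin: middle of the lower edge; x along its length to the frosted end, +y out of the label face, z up to the notched edge. Made like the blue one; may stand the other way round. Leave alone.
- slide_yellow: clear acrylic slide with yellow film, 120 long, 56 wide, 8 thick (mm), standing on a long edge. Origin: middle of the lower edge; x along its length to the frosted end, +y out of the label face, z up to the notched edge. Made like the blue one; may stand the other way round. Leave alone.
- slide_rack: fixed wooden rack, 76 x 166 mm, any yaw, origin in the middle of its underside on the table. Three slots along its x, at y -66, 0, +66 mm: floor 8 mm above the table, rib tops at 22 mm, 10 mm wide. The slides stand upright in them in any order, tops 64 mm above the table, both ends overhanging the rack by 19 to 25 mm.
- light_pad: fixed flat light pad, black frame 110x110 mm with a white top 14 mm above the table; origin in the middle of its underside, which lies on the table
- jar_white: white jar, 60 mm across, 74 mm high, origin under its centre; leave alone
- thread_spool: small thread spool, 30 mm across, 42 mm high, origin under its centre; leave alone

How it is judged:
On the way:
1. the blue slide is lifted clear of the rack, gripped on its frosted end (height (world z) of slide_blue_window above 0.075 m and x of the grasp point in the frame of slide_blue between 0.022 and 0.062 m and contact force between the fingers and slide_blue above 1 N), for 0.2 s.
At the end, for the whole second after the job is handed in: The fingers hold the blue slide on its frosted end; the label face points up, its normal within 55 degrees of vertical; the middle of the blue window is within 35 mm of the light pad's centre seen from above and 80 to 200 mm above the table; the slide is still and touches neither pad nor rack (x of the grasp point in the frame of slide_blue between 0.022 and 0.062 m and contact force between the fingers and slide_blue above 1 N and angle between slide_blue's own y axis and vertical below 0.96 rad and horizontal distance between slide_blue_window and light_pad below 0.035 m and height (world z) of slide_blue_window between 0.08 and 0.2 m and linear speed of slide_blue below 0.03 m/s and contact force between slide_blue and light_pad below 0.2 N and contact force between slide_blue and slide_rack below 0.2 N); the arm keeps its last pose, push and grip.
It fails at once if the red slide is moved by more than 20 mm (distance of slide_red from where it was at the start of the episode above 0.02 m).
It fails at once if the yellow slide is moved by more than 20 mm (distance of slide_yellow from where it was at the start of the episode above 0.02 m).
It fails at once if the jar is moved by more than 20 mm (distance of jar_white from where it was at the start of the episode above 0.02 m).
It fails at once if the spool is moved by more than 20 mm (distance of thread_spool from where it was at the start of the episode above 0.02 m).
It also fails if it takes over 32 s, if anything falls off the work surface, if the arm or the gripper's body presses on something with over 40 N, if the wrist force passes 120 N, or if a joint passes its speed limit or range.

## Working session

There is one attempt and no reset: what is moved stays moved. The work goes in short steps, Python scripts to look and compute and a tool call to move; the robot and the scene stay as the last step left them, time stands still between calls to the robot, and variables do not carry over. Pictures are saved under pics/ and viewed, at most 10 in all, crops included, and the job is handed in when it is done.

Besides the shell and the picture viewer there is one more tool, called after "Emit:" as name([rows], argument=value, ...), one row to a line, values as JSON. jog_arm: Moves the arm, as the interface text tells. Its arguments: {"type":"object","properties":{"steps":{"type":"array"},"squeeze":{"type":"number"}},"required":["steps"]}

```bash
mkdir -p pics; cat > h.py <<'E'
import numpy as np, cv2, pickle
from bench import robot
from scipy.spatial.transform import Rotation as R
def snap(n,tag):
    d=robot.get_image(n); cv2.imwrite(f'pics/{tag}.png',d['frame']); pickle.dump(d,open(f'pics/{tag}.pkl','wb')); return d
def rot(a):
    a=np.array(a,float); return a if a.shape==(3,3) else R.from_quat(a).as_matrix()
def foc(d): return d['frame'].shape[0]/2/np.tan(np.radians(d['fovy'])/2)
def ray(d,u,v,z):
    f=foc(d); r=rot(d['attitude'])@np.array([(u-d['cx'])/f,(v-d['cy'])/f,1]); p=np.array(d['position']); return p+r*(z-p[2])/r[2]
def proj(d,P):
    q=rot(d['attitude']).T@(np.array(P)-d['position']); f=foc(d); return q[:2]/q[2]*f+[d['cx'],d['cy']]
def load(tag): return pickle.load(open(f'pics/{tag}.pkl','rb'))
E
python3 - <<'E'
from h import *
a=snap('scene','s0');b=snap('side','d0')
for d in(a,b):print(d['position'],d['attitude'],d['fovy'],d['cx'],d['cy'])
s=robot.get_state();print(robot.pinch_z,s)
E
```

```text
[ 0.00498621 -0.64409697  0.48008007] [ 0.78282496 -0.37767327  0.21657649 -0.44457014] 42.45883542815137 257.6308735556184 185.97291362887975
[ 0.25759209 -0.80694708  0.57302308] [ 0.86785416 -0.22751796  0.10938005 -0.42790271] 53.01970531740592 255.33007079366928 190.00247318552667
0.0187 {'clock': 0.1, 'joints': array([-1.28189648,  0.32176341, -0.07006415,  1.4515547 ,  0.02258106,
        1.37082101, -0.05690626]), 'joint_vel': array([-1.19520512e-03, -9.10038945e-04,  7.80880156e-05, -4.26253774e-03,
        6.23697316e-04, -2.38566859e-03, -1.58848954e-03]), 'joint_torque': array([-7.12340789e-04, -4.92571235e+01, -4.06148918e-01, -3.13398278e+01,
       -6.42119371e-02,  3.95331520e-02,  7.98062365e-05]), 'eef_pos': array([0.17628243, 0.62505115, 0.18706049]), 'eef_rot': array([ 1.36968777e-01,  9.90574974e-01, -8.76474458e-04, -7.95948307e-05]), 'contact_force': array([-1.15665795, -0.05540527,  0.51676043]), 'ft_torque': array([ 0.00988711,  0.01726689, -0.00175264]), 'gripper_force': 0.0, 'finger_gap': 0.08706117410474026}
```

```bash
ls -la .; nproc
```

```text
total 16
drwxr-xr-x  3 agent agent 4096 Nov 30 10:04 .
drwxr-xr-x 23 root  root  4096 Nov 30 10:04 ..
-rw-r--r--  1 agent agent  746 Nov 30 10:04 h.py
drwxr-xr-x  2 agent agent 4096 Nov 30 10:04 pics
4
```

View pics/s0.png

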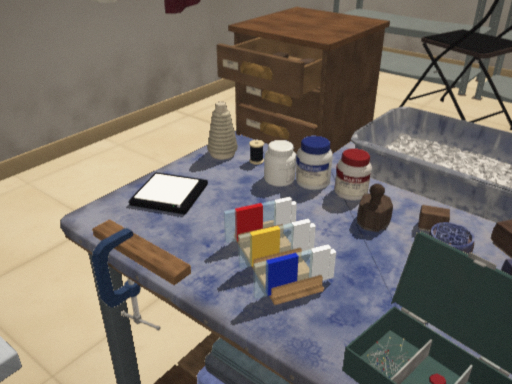

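View pics/d0.png

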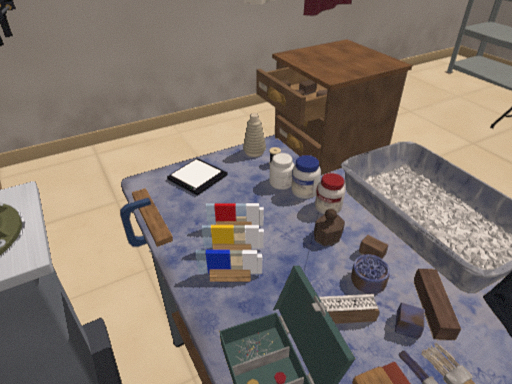

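```bash
python3 - <<'E'
from h import *
a=load('s0');b=load('d0')
for d,t,box in((a,'s0',(215,185,345,305)),(b,'d0',(195,195,275,290))):
    print(rot(d['attitude'])[:,2])
    x0,y0,x1,y1=box;c=d['frame'][y0:y1,x0:x1];cv2.imwrite(f'pics/{t}c.png',cv2.resize(c,None,fx=6,fy=6,interpolation=cv2.INTER_CUBIC)[:600,:800])
print('pad corners scene',[ray(a,*p,.014).round(3) for p in((131,204),(157,173),(208,178),(181,213))])
print('pad side',[ray(b,*p,.014).round(3) for p in((167,176),(194,158),(227,174),(201,191))])
print('jar', ray(a,281,183,0).round(3), ray(b,281,187,0).round(3),'spool',ray(a,257,162,0).round(3))
w=snap('wrist','w0');print(w['position'],rot(w['attitude'])[:,2])
E
```

```text
[ 0.67488748  0.5324509  -0.51090403]
[ 0.38456297  0.69294245 -0.60987055]
pad corners scene [array([ 0.435, -0.025,  0.014]), array([0.538, 0.023, 0.014]), array([ 0.585, -0.067,  0.014]), array([ 0.47 , -0.113,  0.014])]
pad side [array([ 0.446, -0.012,  0.014]), array([0.536, 0.032, 0.014]), array([ 0.58 , -0.079,  0.014]), array([ 0.496, -0.111,  0.014])]
jar [ 0.676 -0.172  0.   ] [ 0.68  -0.177  0.   ] spool [ 0.714 -0.082  0.   ]
[0.09540036 0.64811468 0.38414917] [ 0.29398951 -0.0839416  -0.95211553]
```

View pics/s0c.png

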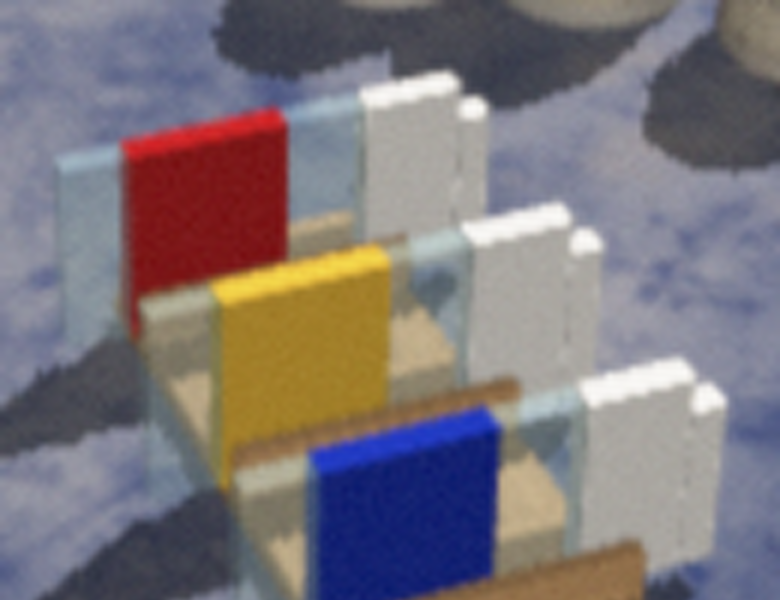

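View pics/d0c.png

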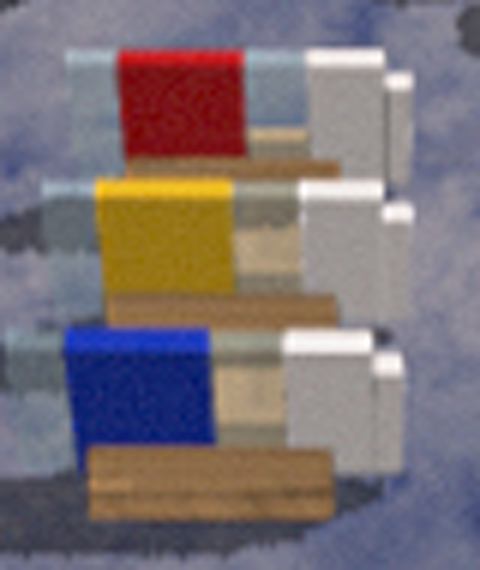

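```bash
python3 - <<'E'
from h import *
from scipy.optimize import least_squares
a=load('s0');b=load('d0')
X=[-42,2,24,51]
P=[];
S=[(313,466),(499,432),(583,405),(692,380),(312,450),(487,408),(580,383),(683,358)]
D=[(67,352),(213,352),(286,352),(374,352),(65,328),(209,328),(284,330),(372,330)]
L=[(x,y,64) for y in(-4,4) for x in X]
def up(p,o): return (np.array(p)+.5)/6-.5+o
def W(q,l): c,s=np.cos(q[2]),np.sin(q[2]); x,y,z=np.array(l)/1000; return [q[0]+c*x-s*y,q[1]+s*x+c*y,z]
def res(q,which=(0,1)):
    r=[]
    for l,s,d in zip(L,S,D):
        if 0 in which: r+=list(proj(a,W(q,l))-up(s,(215,185)))
        if 1 in which: r+=list(proj(b,W(q,l))-up(d,(195,195)))
    return np.array(r)
for w in((0,),(1,),(0,1)):
    q=least_squares(res,[.45,-.3,-.7],args=(w,)).x
    print(w,q[:2].round(4),np.degrees(q[2]).round(1),'rms px',np.sqrt(np.mean(res(q,w)**2)).round(2))
print('az',np.degrees(np.arctan2(q[1],q[0])),'frost end',W(q,(43,0,45)),'win',W(q,(-20,0,36)))
# xArm7 planar check
s=robot.get_state();j=s['joints'];t2,t4=j[1],j[1]+j[3]
def pl(d1,d3,a3,d5,a5,a6,L):
    r=d3*np.sin(t2)+a3*np.cos(t2)-a5*np.cos(t4)*-1*0+d5*np.sin(t4); return r
r=.293*np.sin(t2)+.0525*np.cos(t2)
z=.267+.293*np.cos(t2)-.0525*np.sin(t2)
# forearm dir u=(sin t4,cos t4), perp p=(cos t4,-sin t4)
for sg in(1,-1):
    print(sg, r+.3425*np.sin(t4)+sg*.0775*np.cos(t4)+.076, z+.3425*np.cos(t4)-sg*.0775*np.sin(t4)-.097-.172)
print(np.hypot(*s['eef_pos'][:2]),s['eef_pos'][2])
E
```

```text
(0,) [ 0.4461 -0.3609] -31.1 rms px 0.69
(1,) [ 0.4486 -0.3626] -29.6 rms px 0.35
(0, 1) [ 0.4474 -0.3612] -30.6 rms px 0.85
az -38.916290743680065 frost end [np.float64(0.48439756485859076), np.float64(-0.3830851091901037), np.float64(0.045)] win [np.float64(0.4301658553282931), np.float64(-0.35102389147428037), np.float64(0.036)]
1 0.5383932218927385 0.11465915020155054
-1 0.5695262225883757 0.26650030492478577
0.6495506293500937 0.18721900282068102
```

```bash
cat >> h.py <<'E'
def rows(P0,R0,targets):
    """targets: (pos, Rmat) -> 6 fractions in tool frame of start"""
    o=[]
    for p,Rm in targets:
        t=R0.T@(np.array(p)-P0)/.6; r=R.from_matrix(R0.T@Rm).as_rotvec()/(2*np.pi); o.append(np.r_[t,r].round(4).tolist())
    return o
def down(az): # tool down with tool y at azimuth az (deg)
    c,s=np.cos(np.radians(az)),np.sin(np.radians(az)); return np.array([[-s,c,0],[c,s,0],[0,0,-1]]).astype(float)
E
python3 - <<'E'
from h import *
s=robot.get_state();P=s['eef_pos'];R0=rot(s['eef_rot']);Rg=down(59.5)
az=[56,38,20,2,-16,-34];T=[(.62*np.cos(np.radians(x)),.62*np.sin(np.radians(x)),.22) for x in az]+[(.4844,-.3831,.13)]
for i in range(0,7,2):
    print(rows(np.array(P),R0,[(t,Rg) for t in T[i:i+2]])); P=T[min(i+1,6)];R0=Rg
E
```

```text
[[-0.3236, -0.1014, -0.0545, -0.0002, 0.0, 0.041], [-0.611, -0.2494, -0.0542, -0.0002, 0.0, 0.041]]
[[-0.2786, -0.1641, 0.0, 0.0, 0.0, 0.0], [-0.4928, -0.4062, 0.0, 0.0, 0.0, 0.0]]
[[-0.1289, -0.2965, 0.0, 0.0, 0.0, 0.0], [-0.1599, -0.6183, 0.0, 0.0, 0.0, 0.0]]
[[0.0117, -0.0773, 0.15, 0.0, 0.0, 0.0]]
```

Emit:
jog_arm([
  [[-0.324,-0.101,-0.054,0,0,0.041,0.5],[-0.324,-0.101,-0.054,0,0,0.041,0.5],[-0.324,-0.101,-0.054,0,0,0.041,0.5],[-0.324,-0.101,-0.054,0,0,0.041,0.5],[-0.324,-0.101,-0.054,0,0,0.041,0.5],[-0.611,-0.249,-0.054,0,0,0.041,0.5],[-0.611,-0.249,-0.054,0,0,0.041,0.5],[-0.611,-0.249,-0.054,0,0,0.041,0.5],[-0.611,-0.249,-0.054,0,0,0.041,0.5],[-0.611,-0.249,-0.054,0,0,0.041,0.5]],
])

```text
clock: 0.98
eef_pos: [0.4923, 0.3775, 0.2204]
eef_rot: [0.265, 0.964, -0.001, 0.001]
contact_force: [0.9, -0.1, -0.7]
finger_gap: 0.0439
gripper_force: 0.0
```

Emit:
jog_arm([
  [[-0.279,-0.164,0,0,0,0,0.5],[-0.279,-0.164,0,0,0,0,0.5],[-0.279,-0.164,0,0,0,0,0.5],[-0.279,-0.164,0,0,0,0,0.5],[-0.279,-0.164,0,0,0,0,0.5],[-0.493,-0.406,0,0,0,0,0.5],[-0.493,-0.406,0,0,0,0,0.5],[-0.493,-0.406,0,0,0,0,0.5],[-0.493,-0.406,0,0,0,0,0.5],[-0.493,-0.406,0,0,0,0,0.5]],
])

```text
clock: 1.82
eef_pos: [0.62, 0.0164, 0.2205]
eef_rot: [0.265, 0.964, -0.001, 0.0]
contact_force: [0.1, -1.0, 0.4]
finger_gap: 0.0432
gripper_force: 0.0
```

Emit:
jog_arm([
  [[-0.129,-0.296,0,0,0,0,0.5],[-0.129,-0.296,0,0,0,0,0.5],[-0.129,-0.296,0,0,0,0,0.5],[-0.129,-0.296,0,0,0,0,0.5],[-0.129,-0.296,0,0,0,0,0.5],[-0.16,-0.618,0,0,0,0,0.5],[-0.16,-0.618,0,0,0,0,0.5],[-0.16,-0.618,0,0,0,0,0.5],[-0.16,-0.618,0,0,0,0,0.5],[-0.16,-0.618,0,0,0,0,0.5]],
])

```text
clock: 2.65
eef_pos: [0.511, -0.3506, 0.2205]
eef_rot: [0.265, 0.964, -0.001, -0.0]
contact_force: [-0.6, -0.4, 0.2]
finger_gap: 0.0438
gripper_force: 0.0
```

```bash
python3 - <<'E'
from h import *
s=robot.get_state();print(s)
R0=rot(s['eef_rot']);print(rows(s['eef_pos'],R0,[((.4844,-.3831,.13),down(59.5))]))
E
```

```text
{'clock': 2.65, 'joints': array([ 0.05115106,  0.27061277,  0.62306981,  1.50414588, -0.15645342,
        1.41740356,  1.71445127]), 'joint_vel': array([ 0.42561838,  0.13385131,  0.14066828, -0.11799917, -0.1287311 ,
        0.03215849,  0.56824771]), 'joint_torque': array([ -4.08538833, -39.8534596 ,   3.04048419, -30.54186702,
        -0.16475353,   0.10544728,  -0.40509677]), 'eef_pos': array([ 0.51102116, -0.35056573,  0.22052994]), 'eef_rot': array([ 2.65359075e-01,  9.64149111e-01, -9.98846949e-04, -2.37328736e-04]), 'contact_force': array([-0.60400681, -0.35026249,  0.22279642]), 'ft_torque': array([-0.06298439, -0.00608439, -0.01162619]), 'gripper_force': 0.0, 'finger_gap': 0.043807183192837267}
[[0.0104, -0.069, 0.151, -0.0003, 0.0, -0.0008]]
```

Emit:
jog_arm([
  [[0.012,-0.077,0.15,0,0,0,0.5],[0.012,-0.077,0.15,0,0,0,0.5],[0.012,-0.077,0.15,0,0,0,0.5],[0.012,-0.077,0.15,0,0,0,0.5],[0.012,-0.077,0.15,0,0,0,0.5]],
])

```text
clock: 3.07
eef_pos: [0.4842, -0.3817, 0.1299]
eef_rot: [0.264, 0.965, 0.0, -0.001]
contact_force: [0.3, 0.2, 0.9]
finger_gap: 0.0436
gripper_force: 0.0
```

```bash
python3 - <<'E'
from h import *
d=snap('wrist','w1');cv2.imwrite('pics/w1b.png',cv2.resize(d['frame'],(800,600),interpolation=cv2.INTER_CUBIC))
s=robot.get_state();print(s['eef_pos'],s['joints'],d['position'])
c,n=np.cos(np.radians(-30.4)),np.sin(np.radians(-30.4))
for x,y in((24,4),(24,-4),(51,4),(51,-4),(2,4),(2,-4),(-42,4),(-42,-4)):
  p=[.4474+c*x/1e3-n*y/1e3,-.3612+n*x/1e3+c*y/1e3,.064]; print(x,y,(proj(d,p)*800/512).round(0))
E
```

```text
[ 0.4859538  -0.38165038  0.13132072] [ 0.11329123  0.32086064  0.62542961  1.63230523 -0.19656717  1.25091698
  1.8155716 ] [ 0.41214344 -0.33917636  0.32709414]
24 4 [410. 267.]
24 -4 [397. 267.]
51 4 [410. 308.]
51 -4 [397. 309.]
2 4 [410. 231.]
2 -4 [396. 231.]
-42 4 [410. 153.]
-42 -4 [396. 153.]
```

View pics/w1b.png

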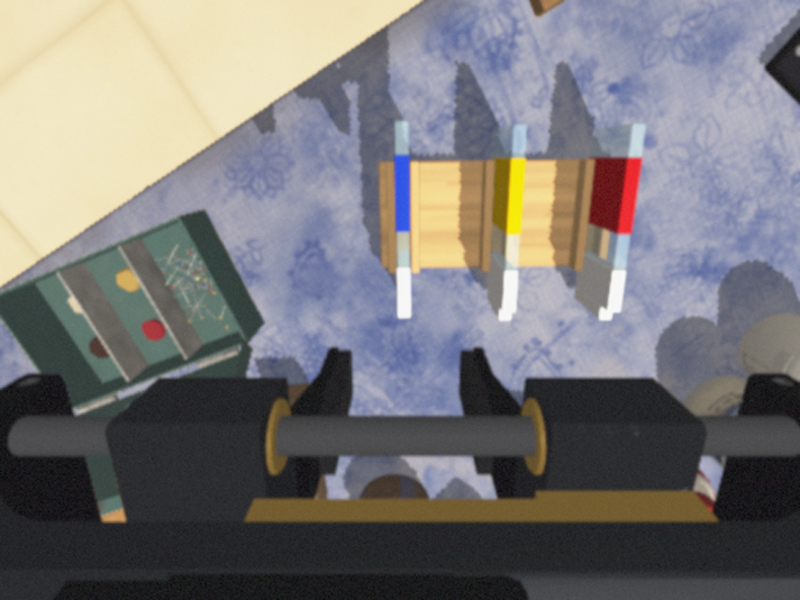

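Emit:
jog_arm([
  [[0,0,0.1,0,0,0,0.5],[0,0,0.1,0,0,0,0.5],[0,0,0.168,0,0,0,0.5],[0,0,0.168,0,0,0,0.5],[0,0,0.168,0,0,0,0.5],[0,0,0.168,0,0,0,0.5]],
])

```text
clock: 3.62
eef_pos: [0.4871, -0.3827, 0.0324]
eef_rot: [0.262, 0.965, -0.0, 0.002]
contact_force: [0.6, 0.6, 0.7]
finger_gap: 0.0434
gripper_force: 0.0
```

Emit:
jog_arm([
  [[0,0,0,0,0,0,0],[0,0,0,0,0,0,0],[0,0,0,0,0,0,0],[0,0,0,0,0,0,0],[0,0,0,0,0,0,0],[0,0,0,0,0,0,0]],
], squeeze=40)

```text
clock: 4.12
eef_pos: [0.4849, -0.3821, 0.0299]
eef_rot: [0.263, 0.965, 0.0, 0.0]
contact_force: [0.8, -0.1, 0.5]
finger_gap: 0.0112
gripper_force: 0.0
```

Emit:
jog_arm([
  [[0,0,0,0,0,0,0],[0,0,0,0,0,0,0],[0,0,0,0,0,0,0],[0,0,0,0,0,0,0]],
], squeeze=40)

```text
clock: 4.45
eef_pos: [0.485, -0.3824, 0.03]
eef_rot: [0.263, 0.965, -0.0, 0.0]
contact_force: [-0.3, -0.3, 2.3]
finger_gap: 0.0002
gripper_force: 1.6
```

Emit:
jog_arm([
  [[0,0,-0.03,0,0,0,0],[0,0,-0.06,0,0,0,0],[0,0,-0.1,0,0,0,0],[0,0,-0.15,0,0,0,0],[0,0,-0.2,0,0,0,0],[0,0,-0.25,0,0,0,0],[0,0,-0.3,0,0,0,0],[0,0,-0.3,0,0,0,0],[0,0,-0.3,0,0,0,0]],
])

```text
clock: 5.2
eef_pos: [0.4855, -0.3827, 0.2113]
eef_rot: [0.263, 0.965, -0.0, 0.002]
contact_force: [0.5, -0.3, -0.9]
finger_gap: 0.0007
gripper_force: 0.0
```

```bash
python3 - <<'E'
from h import *
d=snap('side','d1');cv2.imwrite('pics/d1c.png',cv2.resize(d['frame'][100:290,150:400],(790,600),interpolation=cv2.INTER_CUBIC))
s=robot.get_state();print(s['eef_pos'],s['eef_rot'],s['joints'],s['finger_gap'],s['gripper_force'])
E
```

```text
[ 0.48473809 -0.38187048  0.20945579] [2.63025999e-01 9.64788724e-01 1.84786232e-04 8.60396308e-05] [ 0.10047356  0.27179451  0.64231468  1.52827944 -0.16445553  1.3961087
  1.79226505] 0.0006291974404649012 0.0
```

View pics/d1c.png

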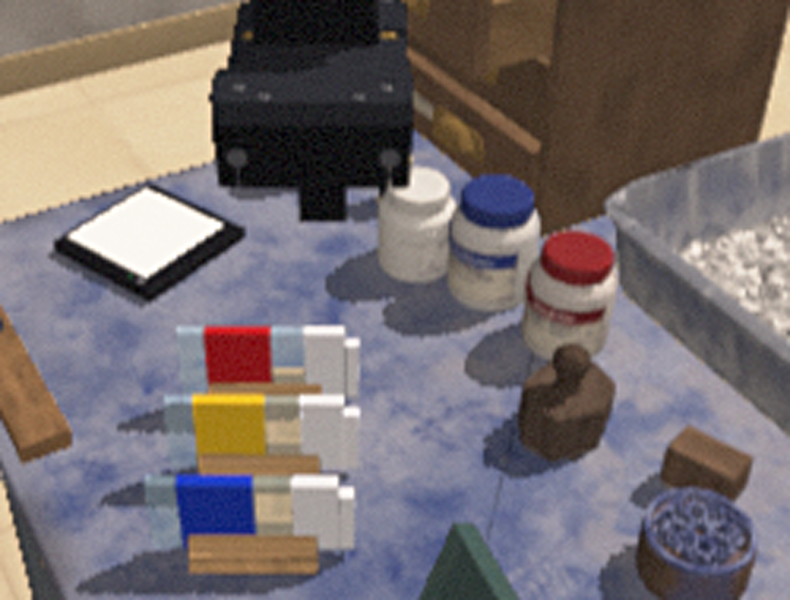

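```bash
python3 - <<'E'
from h import *
d=load('d1');w=load('w1')
s=robot.get_state();p=s['eef_pos'];print('side tip',proj(d,p), 'seen',np.array((322,215))*250/790+[150,100])
print('wrist tcp',proj(w,[.4860,-.3817,.1313])*800/512, 'pinch',proj(w,[.4860,-.3817,.15])*800/512)
for r in s['eef_pos'],: print(np.hypot(*r[:2]))
print('blue front base in side', proj(d,[.4474,-.3612,.064]))
a=load('s0');print(rot(w['attitude']),w['fovy'],w['cx'],w['cy'])
E
```

```text
side tip [250.42372559 186.3539444 ] seen [251.89873418 168.03797468]
wrist tcp [406.79589318 340.61686303] pinch [406.97861423 357.6811356 ]
0.6170867673760274
blue front base in side [227.71659016 251.07350073]
[[ 5.08415421e-01  8.20276545e-01  2.62030816e-01]
 [ 8.61111419e-01 -4.84637423e-01 -1.53667475e-01]
 [ 9.40113901e-04  3.03764642e-01 -9.52746639e-01]] 68.2490740556918 259.35155238588237 189.03170968226135
```

```bash
python3 - <<'E'
from h import *
s=robot.get_state();p=s['eef_pos'];out=[]
for n in('scene','side','wrist'):
    d=snap(n,n+'2');f=d['frame'].copy()
    o=proj(d,p).round().astype(int);x,y=np.clip(o[0]-50,0,412),np.clip(o[1]-75,0,234)
    c=cv2.resize(f[y:y+150,x:x+100],(400,600),interpolation=cv2.INTER_CUBIC)
    if n!='wrist': c=c[:,:]
    for z,col in((0,(0,0,255)),(.0187,(0,255,0)),(.07,(255,255,0))):
        q=(proj(d,p+[0,0,z])-[x,y]+.5)*4; cv2.circle(c,tuple(int(v) for v in q),4,col,-1)
    out.append(c[:, 66:332])
    print(n,o)
cv2.imwrite('pics/m2.png',np.hstack(out))
E
```

```text
scene [333 151]
side [250 186]
wrist [259 217]
```

View pics/m2.png

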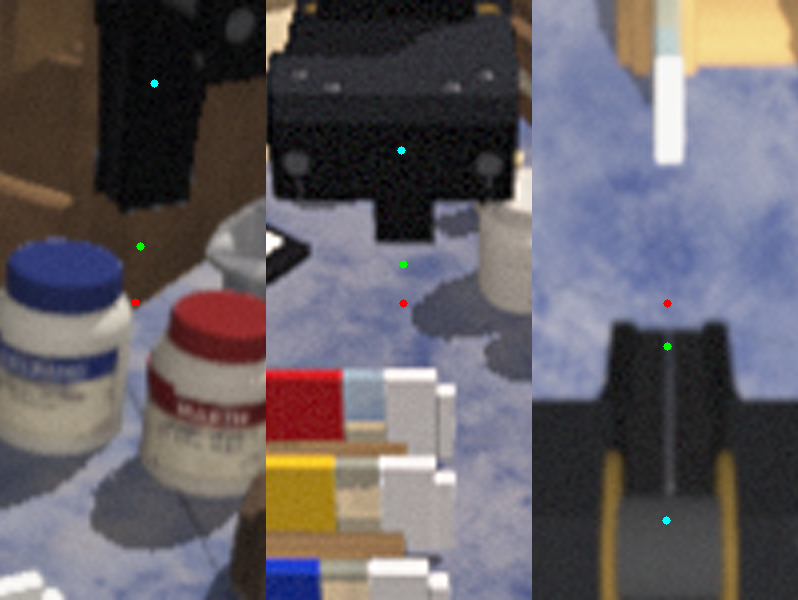

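```bash
python3 - <<'E'
from h import *
from scipy.optimize import least_squares
s=robot.get_state();p=s['eef_pos'];Rt=rot(s['eef_rot'])
obs={'scene':[((122,208),(1,-1)),((188,198),(-1,-1)),((97,192),(1,1))],'side':[((375-266,240),(1,-1)),((433-266,240),(-1,-1))],'wrist':[((612-532,324),(1,-1)),((730-532,322),(1,1))]}
D={n:load(n+'2') for n in obs}
def res(q,names):
    r=[]
    for n in names:
        d=D[n];o=proj(d,p).round().astype(int);x,y=np.clip(o[0]-50,0,412),np.clip(o[1]-75,0,234)
        for c,sg in obs[n]:
            uv=np.array([(c[0]+66+.5)/4-.5+x,(c[1]+.5)/4-.5+y])
            r+=list(proj(d,p+Rt@(q[:3]+[sg[0]*q[3],sg[1]*q[4],0]))-uv)
    return np.array(r)
for N in(['scene','side','wrist'],['scene','side']):
  f=least_squares(res,[0,0,-.03,.01,.01],args=(N,));print(f.x.round(4),f.fun.round(1))
w=D['wrist'];print('wristcam in tool',Rt.T@(w['position']-p),[ (Rt.T@(load(t)['position']-q)) for t,q in(('w0',[.17628,.62505,.18706]),) if 0])
w0=load('w0');R0=rot([1.36968777e-01,9.90574974e-01,-8.76e-04,-7.96e-05]);print(R0.T@(w0['position']-np.array([.17628,.62505,.18706])))
E
```

```text
[ 0.0002  0.0006 -0.0356  0.0113  0.0089] [ 0.4  0.9  1.   0.7 -0.4 -0.8 -1.7 -0.2 -1.  -0.   0.7  0.1 -0.3  0.6]
[-0.0014  0.0035 -0.0339  0.0111  0.0077] [ 0.1  0.7  0.2  0.5  0.2 -0.3 -0.2 -0.8 -0.1 -0.6]
wristcam in tool [ 8.40973657e-02  1.86729114e-05 -1.97163648e-01] []
[ 8.40874848e-02 -9.42444897e-05 -1.97096226e-01]
```

Emit:
jog_arm([
  [[0,0,0,0,0,0,0.45],[0,0,0.05,0,0,0,0.45],[0,0,0.1,0,0,0,0.45],[0,0,0.1,0,0,0,0.45],[0,0,0.1,0,0,0,0.45],[0,0,0.1,0,0,0,0.45],[0,0,0.1,0,0,0,0.45],[0,0,0.1,0,0,0,0.45]],
])

```text
clock: 6.07
eef_pos: [0.4856, -0.3829, 0.1515]
eef_rot: [0.263, 0.965, -0.0, 0.001]
contact_force: [-0.4, 0.8, 0.7]
finger_gap: 0.0382
gripper_force: 0.0
```

Emit:
jog_arm([
  [[0,0,0.06,0,0,0,0.45],[0,0,0.12,0,0,0,0.45],[0,0,0.18,0,0,0,0.45],[0,0,0.22,0,0,0,0.45],[0,0,0.24,0,0,0,0.45],[0,0,0.258,0,0,0,0.45],[0,0,0.258,0,0,0,0.45]],
])

```text
clock: 6.65
eef_pos: [0.4845, -0.3818, -0.006]
eef_rot: [0.263, 0.965, 0.0, -0.001]
contact_force: [-0.6, 0.7, -0.7]
finger_gap: 0.0393
gripper_force: 0.0
```

Emit:
jog_arm([
  [[0,0,0,0,0,0,0],[0,0,0,0,0,0,0],[0,0,0,0,0,0,0],[0,0,0,0,0,0,0],[0,0,0,0,0,0,0],[0,0,0,0,0,0,0],[0,0,0,0,0,0,0],[0,0,0,0,0,0,0]],
], squeeze=40)

```text
clock: 7.32
eef_pos: [0.4848, -0.3828, -0.0046]
eef_rot: [0.263, 0.965, -0.0, 0.0]
contact_force: [-0.6, -0.9, 2.8]
finger_gap: 0.0077
gripper_force: 40.0
```

Emit:
jog_arm([
  [[0,0,-0.02,0,0,0,0],[0,0,-0.04,0,0,0,0],[0,0,-0.07,0,0,0,0],[0,0,-0.12,0,0,0,0],[0,0,-0.18,0,0,0,0],[0,0,-0.24,0,0,0,0],[0,0,-0.3,0,0,0,0],[0,0,-0.34,0,0,0,0],[0,0,-0.34,0,0,0,0]],
])

```text
clock: 8.07
eef_pos: [0.4876, -0.384, 0.2068]
eef_rot: [0.263, 0.965, -0.001, 0.006]
contact_force: [0.6, -0.8, -0.0]
finger_gap: 0.0077
gripper_force: 40.0
```

```bash
cat > kin.py <<'E'
from h import *
from scipy.optimize import least_squares
def fk(j,g,s):
    # g: d1,e1,L1,e2,L2,w,Lt, ; s signs of the roll joints
    T=np.eye(4)
    def mv(rv,t):
        nonlocal T
        A=np.eye(4);A[:3,:3]=R.from_rotvec(rv).as_matrix();A[:3,3]=t;T=T@A
    mv([0,0,s[0]*j[0]],[0,0,0]);mv([0,0,0],[0,0,g[0]]);mv([0,j[1],0],[0,0,0]);mv([0,0,0],[g[1],0,g[2]])
    mv([0,0,s[1]*j[2]],[0,0,0]);mv([0,j[3],0],[0,0,0]);mv([0,0,0],[g[3],0,g[4]])
    mv([0,0,s[2]*j[4]],[0,0,0]);mv([0,j[5],0],[0,0,0]);mv([0,0,0],[g[5],0,g[6]]);mv([0,0,s[3]*j[6]],[0,0,0])
    return T
S=[([-1.28189648,.32176341,-.07006415,1.4515547,.02258106,1.37082101,-.05690626],[.17628243,.62505115,.18706049],[.136968777,.990574974,-.000876,-.0000796]),
([.05115106,.27061277,.62306981,1.50414588,-.15645342,1.41740356,1.71445127],[.51102116,-.35056573,.22052994],[.265359,.964149,-.000999,-.000237]),
([.10047356,.27179451,.64231468,1.52827944,-.16445553,1.3961087,1.79226505],[.48473809,-.38187048,.20945579],[.263026,.964789,.000185,.000086])]
def add():
    s=robot.get_state();S.append((s['joints'],s['eef_pos'],s['eef_rot']));return s
E
python3 - <<'E'
from kin import *
import itertools
s=add();print(repr(s['joints']),repr(s['eef_pos']),repr(s['eef_rot']),s['finger_gap'],s['gripper_force'])
best=[]
for sg in itertools.product((1,-1),repeat=4):
    def ori(): return [R.from_matrix(fk(j,[.3,0,.4,0,.4,0,.2],sg)[:3,:3].T@rot(q)).as_rotvec() for j,p,q in S]
    o=ori(); best.append((np.ptp(np.array(o),axis=0).max(),sg,o[0].round(3)))
best.sort(key=lambda b:b[0]);print(best[:3])
sg=best[0][1]
def res(g): return np.r_[np.concatenate([fk(j,g,sg)[:3,3]-p for j,p,q in S]),.02*(np.array(g)-[.3,0,.4,0,.4,0,.2])]
f=least_squares(res,[.3,0,.4,0,.4,0,.2]);print(f.x.round(3),f.fun[:-7].round(4))
d=snap('side','d3');cv2.imwrite('pics/d3c.png',cv2.resize(d['frame'][100:290,150:400],(790,600),interpolation=cv2.INTER_CUBIC))
E
```

```text
array([ 0.09782303,  0.27132205,  0.64604046,  1.53488514, -0.16849855,
        1.37963082,  1.7948027 ]) array([ 0.48760754, -0.38401916,  0.20675196]) array([ 2.63123128e-01,  9.64745039e-01, -9.43995809e-04,  5.68663918e-03]) 0.0077475643889264745 39.999396179337054
[(np.float64(1.5136122644909945e-06), (-1, -1, -1, -1), array([-0.   , -0.   ,  1.571])), (np.float64(0.27693117226117364), (-1, -1, 1, -1), array([ 0.033, -0.037,  1.562])), (np.float64(0.47210777270360416), (1, 1, -1, 1), array([-0.036, -0.027, -1.012]))]
[ 0.187 -0.035  0.422 -0.034  0.55  -0.004  0.332] [-0.0282  0.0073  0.0025  0.0007  0.002  -0.0001  0.0007  0.0005 -0.0011
  0.      0.0006 -0.0013]
```

View pics/d3c.png

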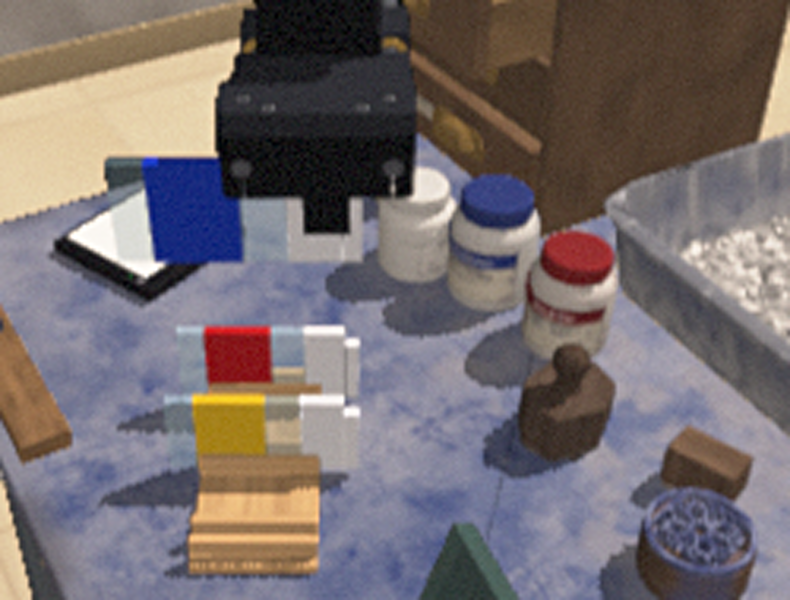

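```bash
cat >> kin.py <<'E'
S.append(([.09782303,.27132205,.64604046,1.53488514,-.16849855,1.37963082,1.7948027],[.48760754,-.38401916,.20675196],[.263123,.964745,-.000944,.0056866]))
SG=(-1,-1,-1,-1)
def fk2(j,g):
    T=np.eye(4)
    def mv(rv,t):
        nonlocal T
        A=np.eye(4);A[:3,:3]=R.from_rotvec(rv).as_matrix();A[:3,3]=t;T=T@A
    mv([0,0,-j[0]],[0,0,g[0]]);mv([0,j[1],0],[0,0,0]);mv([0,0,0],[g[1],g[7],g[2]])
    mv([0,0,-j[2]],[0,0,0]);mv([0,j[3],0],[0,0,0]);mv([0,0,0],[g[3],g[8],g[4]])
    mv([0,0,-j[4]],[0,0,0]);mv([0,j[5],0],[0,0,0]);mv([0,0,0],[g[5],g[9],g[6]]);mv([0,0,-j[6]],[0,0,0]);mv([0,0,np.pi/2],[0,0,0])
    return T
G0=np.array([.3,0,.4,0,.4,0,.2,0,0,0])
def fit(w=.002):
    f=least_squares(lambda g:np.r_[np.concatenate([fk2(j,g)[:3,3]-p for j,p,q in S]),w*(g-G0)],G0); return f.x,f.fun[:-10]
LO=np.array([-2.86,-.3,-1.38,.06,-1.56,.09,-2.69]);HI=np.array([2.86,2.09,1.24,2.45,4.7,2.05,2.69])
def ik(g,p,Rm,q0):
    def r(j):
        T=fk2(j,g); return np.r_[10*(T[:3,3]-p),R.from_matrix(T[:3,:3].T@Rm).as_rotvec(),.003*(j-q0)]
    f=least_squares(r,np.clip(q0,LO+.02,HI-.02),bounds=(LO+.01,HI-.01)); return f.x,np.abs(f.fun[:6]).max()
E
python3 - <<'E'
from kin import *
for w in(.02,.002,.0005):
    g,r=fit(w);print(g.round(3),np.abs(r).max().round(4))
g,_=fit(.002)
Rg=down(59.5);C=np.array([.511,-.044,.14]);off=np.array([.063,0,-.041]);q=np.array(S[-1][0])
p0=np.array(S[-1][1])
for k in range(0,7):
    Rk=Rg@R.from_euler('x',k*10,degrees=True).as_matrix()
    p=C-Rk@off if k else C-Rk@off
    q,e=ik(g,p,Rk,q);print(k*10,Rk[:,1].round(2),p.round(3),q.round(2),e.round(4))
E
```

```text
[ 0.244  0.034  0.357  0.002  0.485 -0.029  0.285 -0.009 -0.014 -0.004] 0.0009
[ 0.29   0.016  0.41  -0.008  0.512 -0.003  0.392 -0.011 -0.012 -0.004] 0.0001
[ 0.266  0.005  0.449 -0.002  0.513 -0.001  0.403 -0.014 -0.011 -0.001] 0.0
0 [0.51 0.86 0.  ] [ 0.565 -0.076  0.099] [-0.3   0.21  0.44  1.8  -0.1   1.16  1.21] 0.0
10 [ 0.5   0.85 -0.17] [ 0.562 -0.082  0.1  ] [-0.38  0.28  0.45  1.73  0.04  1.24  1.08] 0.0
20 [ 0.48  0.81 -0.34] [ 0.558 -0.088  0.101] [-0.45  0.37  0.45  1.65  0.14  1.34  0.98] 0.0
30 [ 0.44  0.75 -0.5 ] [ 0.555 -0.094  0.104] [-0.51  0.47  0.46  1.58  0.23  1.44  0.91] 0.0
40 [ 0.39  0.66 -0.64] [ 0.552 -0.099  0.109] [-0.55  0.59  0.47  1.5   0.29  1.54  0.87] 0.0
50 [ 0.33  0.55 -0.77] [ 0.549 -0.103  0.114] [-0.58  0.71  0.48  1.42  0.35  1.65  0.84] 0.0
60 [ 0.25  0.43 -0.87] [ 0.547 -0.107  0.12 ] [-0.61  0.83  0.49  1.35  0.41  1.75  0.83] 0.0
```

```bash
python3 - <<'E'
from kin import *
C=np.array([.511,-.044,.14]);off=np.array([.063,0,-.041])
for w in (.002,.0005):
  g,_=fit(w)
  for psi in(59.5,80,100,30):
    q=np.array(S[-1][0]);Rg=down(psi)
    for k in range(0,7):
        Rk=Rg@R.from_euler('x',-k*10,degrees=True).as_matrix()
        p=C-Rk@off
        q,e=ik(g,p,Rk,q)
        if k in(0,3,5,6):print(psi,k*10,Rk[:,1].round(2),p.round(3),q.round(2),e.round(4))
E
```

```text
59.5 0 [0.51 0.86 0.  ] [ 0.565 -0.076  0.099] [-0.3   0.21  0.44  1.8  -0.1   1.16  1.21] 0.0
59.5 30 [0.44 0.75 0.5 ] [ 0.576 -0.058  0.104] [-0.04  0.16  0.48  1.95 -0.68  1.1   1.8 ] 0.0
59.5 50 [0.33 0.55 0.77] [ 0.581 -0.049  0.114] [ 0.16  0.29  0.47  1.99 -1.07  1.27  2.2 ] 0.0
59.5 60 [0.25 0.43 0.87] [ 0.583 -0.045  0.12 ] [ 0.25  0.39  0.44  1.99 -1.22  1.4   2.36] 0.0
80 0 [0.17 0.98 0.  ] [ 0.573 -0.055  0.099] [-0.29  0.22  0.39  1.78 -0.09  1.16  1.52] 0.0
80 30 [0.15 0.85 0.5 ] [ 0.577 -0.035  0.104] [ 0.03  0.3   0.38  1.78 -0.65  1.28  2.05] 0.0
80 50 [0.11 0.63 0.77] [ 0.578 -0.024  0.114] [ 0.23  0.46  0.33  1.74 -0.94  1.49  2.3 ] 0.0
80 60 [0.09 0.49 0.87] [ 0.579 -0.02   0.12 ] [ 0.32  0.56  0.3   1.71 -1.05  1.6   2.39] 0.0
100 0 [-0.17  0.98  0.  ] [ 0.573 -0.033  0.099] [-0.28  0.21  0.33  1.78 -0.07  1.16  1.82] 0.0
100 30 [-0.15  0.85  0.5 ] [ 0.569 -0.013  0.104] [ 0.04  0.41  0.3   1.64 -0.57  1.43  2.26] 0.0
100 50 [-0.11  0.63  0.77] [ 0.568 -0.002  0.114] [ 0.23  0.6   0.24  1.52 -0.8   1.67  2.41] 0.0
100 60 [-0.09  0.49  0.87] [0.567 0.002 0.12 ] [ 
[... 1241 characters left out ...]
 0.33  1.77 -0.08  1.16  1.82] 0.0
100 30 [-0.15  0.85  0.5 ] [ 0.569 -0.013  0.104] [ 0.05  0.41  0.31  1.64 -0.57  1.43  2.27] 0.0
100 50 [-0.11  0.63  0.77] [ 0.568 -0.002  0.114] [ 0.24  0.6   0.25  1.54 -0.79  1.66  2.42] 0.0
100 60 [-0.09  0.49  0.87] [0.567 0.002 0.12 ] [ 0.31  0.7   0.21  1.49 -0.87  1.77  2.47] 0.0
30 0 [0.87 0.5  0.  ] [ 0.542 -0.099  0.099] [-0.31  0.18  0.5   1.83 -0.09  1.15  0.74] 0.0
30 30 [0.75 0.43 0.5 ] [ 0.56  -0.088  0.104] [-0.22 -0.07  0.61  2.16 -0.54  0.78  1.26] 0.0
30 50 [0.56 0.32 0.77] [ 0.57  -0.083  0.114] [-0.17 -0.04  0.78  2.33 -1.19  0.82  1.99] 0.0
30 60 [0.43 0.25 0.87] [ 0.573 -0.081  0.12 ] [-0.08  0.09  0.8   2.38 -1.49  1.02  2.32] 0.0
```

```bash
python3 - <<'E'
from kin import *
Rg=down(59.5);off=np.array([.063,0,-.041])
P=np.array([.4848,-.3828,.1992])
f=lambda a,z:(np.array([.511,-.044,z])-(Rg@R.from_euler('x',-a,degrees=True).as_matrix())@off,Rg@R.from_euler('x',-a,degrees=True).as_matrix())
s=robot.get_state();print(rot(s['eef_rot']).round(3),s['eef_pos'])
p1=f(0,.24);print(rows(P,Rg,[p1]))
p2=f(30,.21);print(rows(p1[0],Rg,[f(a,.24-a*.001) for a in(10,20,30)]))
print(rows(*p2,[f(a,z) for a,z in((40,.18),(50,.15),(55,.14))]))
E
```

```text
[[-0.862  0.508  0.007]
 [ 0.508  0.862 -0.003]
 [-0.007  0.001 -1.   ]] [ 0.48655933 -0.38306533  0.20350233]
[[0.144, 0.5087, 0.0003, 0.0, 0.0, 0.0]]
[[0.0, 0.0119, 0.0156, -0.0278, 0.0, -0.0], [0.0, 0.0234, 0.0292, -0.0556, -0.0, -0.0], [0.0, 0.0342, 0.0408, -0.0833, 0.0, -0.0]]
[[0.0, -0.0131, 0.0423, -0.0278, -0.0, -0.0], [-0.0, -0.0266, 0.0825, -0.0556, -0.0, 0.0], [-0.0, -0.0295, 0.0946, -0.0694, -0.0, -0.0]]
```

Emit:
jog_arm([
  [[0.01,0.05,0,0,0,0,0],[0.03,0.11,0,0,0,0,0],[0.05,0.17,0,0,0,0,0],[0.065,0.23,0,0,0,0,0],[0.08,0.29,0,0,0,0,0],[0.1,0.35,0,0,0,0,0],[0.12,0.41,0,0,0,0,0],[0.134,0.47,0,0,0,0,0],[0.144,0.509,0,0,0,0,0],[0.144,0.509,0,0,0,0,0]],
])

```text
clock: 8.95
eef_pos: [0.5659, -0.066, 0.1975]
eef_rot: [0.258, 0.966, 0.002, -0.001]
contact_force: [-0.1, 0.3, -0.0]
finger_gap: 0.0077
gripper_force: 40.0
```

Emit:
jog_arm([
  [[0,0.006,0.008,-0.014,0,0,0],[0,0.012,0.0156,-0.028,0,0,0],[0,0.018,0.022,-0.042,0,0,0],[0,0.0234,0.029,-0.0556,0,0,0],[0,0.029,0.035,-0.07,0,0,0],[0,0.034,0.041,-0.0833,0,0,0],[0,0.034,0.041,-0.0833,0,0,0],[0,0.034,0.041,-0.0833,0,0,0]],
])

```text
clock: 9.62
eef_pos: [0.5742, -0.0587, 0.1728]
eef_rot: [0.256, 0.932, 0.249, 0.067]
contact_force: [-0.3, -0.3, -1.0]
finger_gap: 0.0075
gripper_force: 40.0
```

```bash
python3 - <<'E'
from kin import *
s=robot.get_state();print(s['eef_pos'],s['joints'].round(2),s['finger_gap'],s['gripper_force'])
Rt=rot(s['eef_rot']);print(Rt.round(3))
w1=s['eef_pos']+Rt@[.063,0,-.041];w2=s['eef_pos']+Rt@[.063,0,-.006]+[0,0,.035]
print('window hyp tool/world',w1.round(3),w2.round(3))
out=[]
for n in('scene','side'):
    d=snap(n,n+'4');f=d['frame'];h=cv2.cvtColor(f,cv2.COLOR_BGR2HSV)
    m=((h[...,0]>112)&(h[...,0]<126)&(h[...,1]>190)&(h[...,2]>60)).astype('uint8')
    k,l,st,c=cv2.connectedComponentsWithStats(m);i=1+np.argmax(st[1:,4])
    print(n,'blue blob',c[i].round(1),st[i],'pred',proj(d,w1).round(1),proj(d,w2).round(1))
    o=c[i].astype(int);x,y=np.clip(o[0]-50,0,412),np.clip(o[1]-75,0,234);x=max(0,o[0]-66);y=max(0,o[1]-75)
    out.append(cv2.resize(f[y:y+150,x:x+133],(399,450),interpolation=cv2.INTER_CUBIC))
cv2.imwrite('pics/m4.png',np.hstack(out))
E
```

```text
[ 0.57419077 -0.05873028  0.17284895] [-0.09  0.11  0.53  1.86 -0.62  1.2   1.7 ] 0.007546194638113197 39.99960126093356
[[-0.86   0.444  0.252]
 [ 0.51   0.745  0.429]
 [ 0.003  0.498 -0.867]]
window hyp tool/world [ 0.51  -0.044  0.209] [ 0.519 -0.029  0.213]
scene blue blob [159.6  87. ] [147  74  27  28 654] pred [160.   87.3] [157.6  81.2]
side blue blob [183.2 100.5] [176  94  17  17 160] pred [186.8 103. ] [187.8  97.7]
```

View pics/m4.png

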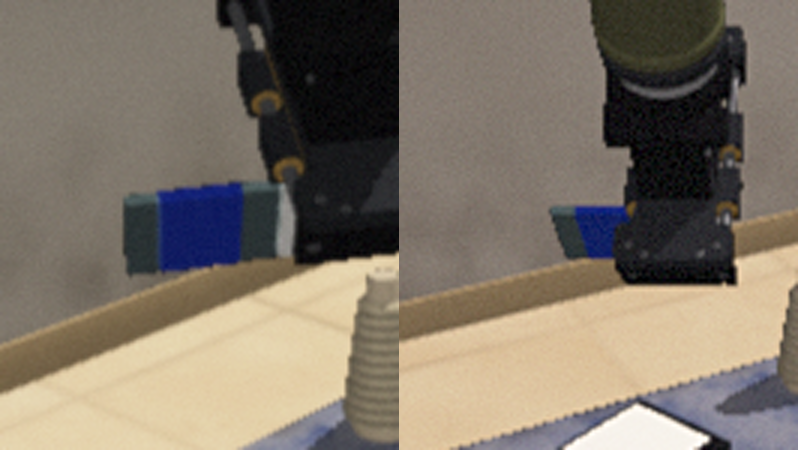

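Emit:
jog_arm([
  [[0,-0.006,0.021,-0.014,0,0,0],[0,-0.013,0.042,-0.028,0,0,0],[0,-0.02,0.062,-0.042,0,0,0],[0,-0.0266,0.0825,-0.0556,0,0,0],[0,-0.0295,0.0946,-0.0694,0,0,0],[0,-0.0295,0.0946,-0.0694,0,0,0],[0,-0.0295,0.0946,-0.0694,0,0,0],[0,-0.0295,0.0946,-0.0694,0,0,0],[0,-0.0295,0.0946,-0.0694,0,0,0],[0,-0.0295,0.0946,-0.0694,0,0,0]],
])

```text
clock: 10.55
eef_pos: [0.5836, -0.0453, 0.1188]
eef_rot: [0.231, 0.856, 0.445, 0.123]
contact_force: [-0.2, 0.2, -0.9]
finger_gap: 0.0076
gripper_force: 40.0
```

```bash
python3 - <<'E'
from kin import *
s=robot.get_state();print(s['clock'],s['eef_pos'],s['joints'].round(2),np.abs(s['joint_vel']).max(),s['gripper_force'],s['contact_force'])
Rt=rot(s['eef_rot']);print('tool y up',np.degrees(np.arccos(Rt[2,1])))
w1=s['eef_pos']+Rt@[.063,0,-.041];print('window',w1)
d=snap('scene','scene5');f=d['frame'];h=cv2.cvtColor(f,cv2.COLOR_BGR2HSV)
m=((h[...,0]>112)&(h[...,0]<126)&(h[...,1]>190)&(h[...,2]>60)).astype('uint8')
k,l,st,c=cv2.connectedComponentsWithStats(m);i=1+np.argmax(st[1:,4]);print(c[i],st[i],proj(d,w1))
x,y=80,60;g=cv2.resize(f[y:y+200,x:x+260],(780,600),interpolation=cv2.INTER_CUBIC)
cv2.imwrite('pics/m5.png',g)
E
```

```text
10.55 [ 0.58362862 -0.04525936  0.11876811] [ 0.16  0.36  0.53  2.   -1.17  1.36  2.32] 0.01041310587452636 39.999582075106446 [-0.16344733  0.22736591 -0.85527977]
tool y up 35.01423799901225
window [ 0.51220882 -0.04237969  0.14202578]
[164.75688073 124.3853211 ] [152 119  27  12 218] [164.25191244 124.52719003]
```

View pics/m5.png

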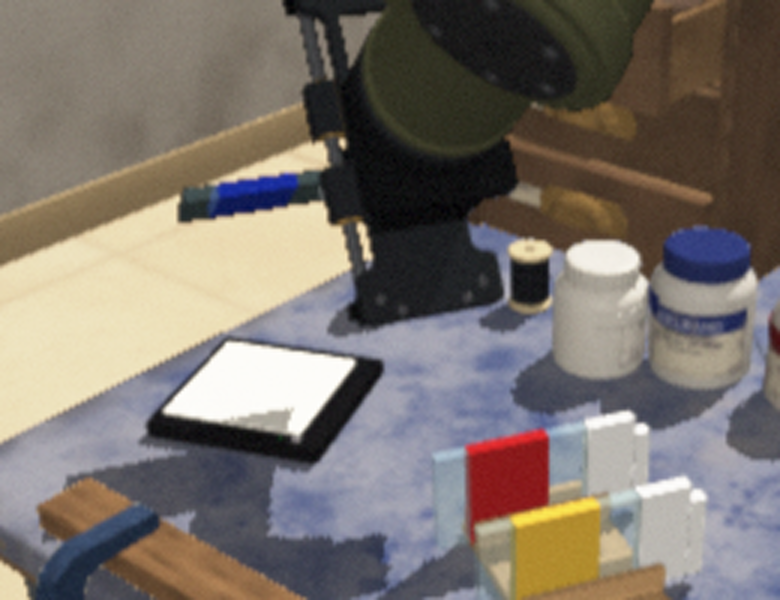

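```bash
python3 -c "
from h import *
print(robot.sign_off())"
```

```text
the job is handed in; nothing more can be done
None
```

I gripped the blue slide by its frosted end and lifted it out of the rack; the job is handed in with the slide still held, its window centred within about 2 mm of the pad's centre and roughly 13 cm above it, label face up, tipped 55° towards flat (the first grasp closed on nothing because the real fingertips sit about 35 mm short of the reported TCP, so I corrected for that and regripped).

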